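# Set out the dressing things on the peg board

## Task

On the white peg board lying on the table, stand the cream jar midway between the round mirror and the toothbrush cup, and put the small flat tin centred on top of the jar. Lay the eyelash curler straight in front of the mirror and the hairbrush straight in front of the toothbrush cup, each wholly on the board, in line with the middle of what it lies before and with its length pointing at it, square to the board's edges; the front is the board's empty side, nearest the robot, which the mirror's glass faces. Let go of everything, and leave the mirror, the cup and the other things on the table standing where they are.

Things in the scene. Friction and masses are not known exactly. Their poses are not given: they have to be found in the camera images.
- board: white plastic peg board with a grid of small shallow holes, fixed flat on the table, 310 (x) by 340 (y) by 8 mm. Origin: centre of its underside (z = 0). Its -x edge is the front, towards the robot. Mirror and cup stand on it near the back (x = +90 mm), one at y = +120 and the other at y = -120 mm; which is which changes.
- mirror: small round mirror on a stand, loose, 0.45 kg: a white round foot 80 mm across, a thin steel post and an upright disc 100 mm across, 8 mm thick, its middle 112 mm up (162 mm high in all). Origin: centre of the foot's underside, on the board's top. Its glass faces its -x, the board's front; square to the board.
- cup: clear acrylic cup, loose, 0.25 kg, 72 mm across and 90 mm tall, with two white toothbrushes with grey travel caps standing in it (they belong to it; 175 mm high in all). Origin at the centre of its underside, on the board's top. x axis along the board's x.
- jar: round cream jar, white with a wide flat grey lid, closed, 56 mm across and 50 mm tall, about 0.15 kg, upright on the table. Origin at the centre of its underside; z up.
- tin: small flat round aluminium tin, closed, 44 mm across (its lower part 42) and 20 mm high, about 0.05 kg, lying flat on the table. Origin at the centre of its underside; z up.
- curler: eyelash curler of black steel lying flat, 100 mm long (x from -50 to +50 mm): two finger rings, 70 mm wide over all, at -x, a cross-bar 42 mm wide at +x; about 0.05 kg. In its middle a solid pivot block 34 mm long (x), 14 mm wide (y), 13 mm high: grip there. Origin: underside, middle of the block; z up.
- hairbrush: small red plastic hairbrush on its back, bristles up, 150 mm long (x from -75 to +75 mm), about 0.09 kg. Handle: a bar 22 mm wide (y), 16 mm high, from x = -75 to +9 mm; head at +x: 54 mm wide, 12 mm thick, bristles to 25 mm high from x = +22 to +62 mm. Balances near x = 0. Origin: underside, middle of its length; z up.
- bottle: bystander: white lotion bottle, 60 mm across, 170 mm tall, standing beyond the board. Origin at the centre of its underside.
- tissue_box: bystander: cardboard tissue box 50 (x) by 120 (y) by 80 mm, beyond the board. Origin at the centre of its underside.
- tumbler: bystander: blue ceramic tumbler, 70 mm across, 100 mm tall, beyond the board to the left. Origin at the centre of its underside.
Things that resemble listed ones, but are neither listed nor needed, are in the scene too. Leave any red look-alike of the mirror alone.

How it is judged:
By the outcome, as a careful person would: the job done as asked, in the order asked, and still so for the second after the job is handed in, with the robot touching nothing.
It also fails if it takes over 118 s, if anything falls off the work surface, if the arm or the gripper's body presses on something with over 40 N, if the wrist force passes 120 N, or if a joint passes its speed limit or range.

## Robot

A 6-joint arm with a two-finger parallel gripper is mounted at the origin on the work surface. World frame = base frame: x ahead of the robot, y to its left, z up, the work surface at z = 0. Lengths are in mm, angles in rad, forces in N, time in s.
With the tool pointing down it reaches from about 350 to 975 mm from the base axis. Payload 7.1 kg.
Tool frame: the origin (TCP) lies midway between the tips of the shut fingers; the grasp point (between the pads) lies 19 mm behind it (ctrl.grip_depth is the distance from the TCP to the grasp point, in mm); z points along the fingers, y is the line along which they close (so a half turn about z gives the same grasp; the last joint's range is limited). The gripper opens to 88 mm and grips with 3 to 60 N. Pads are 20 mm wide; open, the fingers measure 115 mm over their backs; the gripper's body (75 mm by 178 mm) begins 61 mm behind the grasp point.
Start: joints at [1.179, 0.423, 1.63, -0, 1.089, -0.019], TCP at [227.608, 582.065, 222.675] pointing down, gripper open.
Joint ranges: [-3, 3], [-0.9, 2.11], [0.09, 2.58], [-1.31, 4.45], [0.11, 2.69], [-2.54, 2.54]. Speed limits (rad/s): [2.39, 2.39, 3.01, 3.14, 3.14, 3.14].

## Interface

Orientations are given as a rotation vector (axis times angle).
In Python, from workcell import get_obs, vision, ctrl gives the robot as it stands.
- The arm moves only by the tool step_arm, never from a script. Its argument "plan" is a list of rows, each a list of 7 numbers: the opening, from -1 (shut) to 1 (fully open), then the shift along the tool's x, y, z as a fraction of full scale, then the turn, a rotation vector about the tool's x, y, z as a fraction of full scale. In form: [[fingers, dx, dy, dz, wx, wy, wz], ...]. A call has 1 to 20 rows; each row shifts and turns the commanded pose from where the row before left it, along the tool's axes as they then stand; what a row does not reach is not made up. Full scale, the value 1, is 50 mm for a shift and 0.12 rad for a turn. A row lasts 1/8 s, in which the tool goes at most 62.5 mm and 10.7 degrees, less where a joint would pass 70% of its speed; a pose out of reach is approached as far as the arm can. A call with a number of a shift or a turn outside -1 to 1 is refused whole. A call with a gripper value outside its range is refused whole. The fingers move at their own pace and stop on an object; the grip force is fixed at half the most. Time passes only in rows, so rows that do not move let the fingers close. It gives the time, the measured TCP pose, the force, the opening and the grip force at its end, in the units of the state.
- get_obs(): the state, without advancing time (a new reading comes with each control period).
- vision.get_image(name): name is "side" or "top" or "wrist"; returns a dict with "pixels" (480x640x3 uint8, red, green, blue), "depth" (480x640 float32, mm along the optical axis (not along the pixel's ray), 0 where there is no reading), "fx", "fy", "cx", "cy" (pixels), "k1" (the pictures are not rectified: a ray, as slopes to the right and down, at radius r is drawn at 1 + k1 r^2 times it, then the intrinsics apply), "T" (4x4, takes a point from camera to world coordinates); the wrist camera has in their place "T_tool_cam" (4x4, takes a point from camera to tool coordinates, whose origin is the TCP and whose axes are the flange's). Camera axes: x right, y down, z forward; pixel columns grow to the right and rows downward; lengths in mm; the calibration is good to about 2 mm. A picture is of the moment at which its call begins: read the wrist's pose just before it.
- ctrl.close_job(): hands the job in; it is judged then, once.
The state is a dict: "t": time; "qpos": joint angles; "qvel": joint speeds; "joint_torque": joint torques, N m; "ee_pos": TCP position; "orientation": TCP orientation; "ft_force": force on the tool from outside, world axes, zero at the start; "moment": the same for the moment, N m; "width": finger opening in mm; "grasp_force": force on a finger pad.
Only numpy, scipy, OpenCV 4.12 (cv2) and the standard library are available. Lean on these libraries where they do the work, as an engineer would, in place of code of your own. Each camera call takes 0.05 s, during which the arm holds its last target. There are 200 camera calls.

## Working session

There is one attempt and no reset: what is moved stays moved. The work goes in short steps, Python scripts to look and compute and a tool call to move; the robot and the scene stay as the last step left them, time stands still between calls to the robot, and variables do not carry over. Pictures are saved under pics/ and viewed, at most 14 in all, crops included, and the job is handed in when it is done.

Besides the shell and the picture viewer there is one more tool, called after "Call:" as name([rows], argument=value, ...), one row to a line, values as JSON. step_arm: Moves the arm, as the interface text tells. Its arguments: {"type":"object","properties":{"plan":{"type":"array","items":{"type":"array","items":{"type":"number","minimum":-1,"maximum":1}}}},"required":["plan"]}

```bash
mkdir -p pics; ls; cat > h.py <<'E'
import numpy as np, cv2
from scipy.spatial.transform import Rotation as R
from workcell import get_obs, vision, ctrl
def grab(n):
    o=get_obs(); im=vision.get_image(n)
    if 'T' not in im:
        T=np.eye(4);T[:3,:3]=R.from_rotvec(o['orientation']).as_matrix();T[:3,3]=o['ee_pos'];im['T']=T@im['T_tool_cam']
    return im
def save(im,f,crop=None,s=1):
    p=im['pixels'][:,:,::-1]
    if crop: p=p[crop[1]:crop[3],crop[0]:crop[2]]
    cv2.imwrite('pics/'+f,cv2.resize(p,None,fx=s,fy=s))
def rays(im,uv):
    uv=np.asarray(uv,float).reshape(-1,2); K=np.array([[im['fx'],0,im['cx']],[0,im['fy'],im['cy']],[0,0,1]])
    n=cv2.undistortPoints(uv[:,None],K,np.array([im['k1'],0,0,0.]))[:,0]
    return np.c_[n,np.ones(len(n))]
def plane(im,uv,z):
    d=rays(im,uv)@im['T'][:3,:3].T; o=im['T'][:3,3]
    return o+d*((z-o[2])/d[:,2])[:,None]
def cloud(im):
    v,u=np.mgrid[:480,:640]; d=rays(im,np.c_[u.ravel(),v.ravel()])*im['depth'].reshape(-1,1)
    return (d@im['T'][:3,:3].T+im['T'][:3,3]).reshape(480,640,3)
E
python3 - <<'E'
from h import *
for n in('top','side','wrist'):
    im=grab(n); save(im,n+'0.png'); np.save(n+'0.npy',im,allow_pickle=True); print(n,im['T'].round(2).tolist(),im['fx'],im['k1'])
o=get_obs();print(o)
E
```

```text
pics
top [[-0.03, -0.98, 0.21, 408.89], [-1.0, 0.03, -0.0, -1.0], [-0.01, -0.21, -0.98, 933.23], [0.0, 0.0, 0.0, 1.0]] 438.90071288853716 -0.10078213720320381
side [[0.98, -0.13, 0.13, 416.71], [-0.19, -0.73, 0.66, -807.54], [0.01, -0.67, -0.74, 932.95], [0.0, 0.0, 0.0, 1.0]] 497.23258850406927 0.007486727050787249
wrist [[0.37, 0.89, 0.26, 158.41], [0.93, -0.35, -0.1, 609.02], [0.0, 0.28, -0.96, 384.08], [0.0, 0.0, 0.0, 1.0]] 382.9139281318126 -0.06669364191235834
{'t': 0.15, 'qpos': array([ 1.17901499e+00,  4.23699170e-01,  1.63048908e+00, -1.39334325e-05,
        1.08857930e+00, -1.90024794e-02]), 'qvel': array([-1.80376340e-04, -1.92523992e-03, -3.54672852e-03,  1.66858741e-03,
       -3.60219885e-04, -7.30180684e-05]), 'joint_torque': array([ 3.02024227e-04, -5.44981027e+01, -2.73919916e+01,  6.44155755e-02,
        2.04595149e-02, -5.87919226e-05]), 'ee_pos': array([227.44898548, 581.69420943, 222.06908373]), 'orientation': array([-5.82122808e-01, -3.08695716e+00,  1.81055396e-03]), 'ft_force': array([0.49022423, 0.7915751 , 0.28851832]), 'moment': array([-0.0084984 , -0.01432395,  0.04984141]), 'grasp_force': 0.0, 'width': 87.95485894442656}
```

View pics/top0.png

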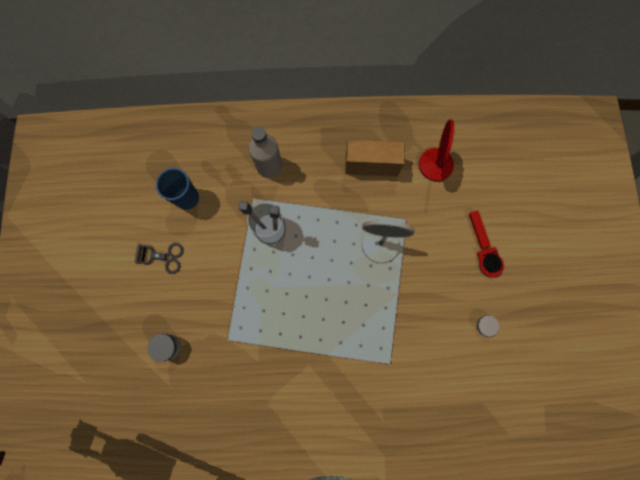

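View pics/side0.png

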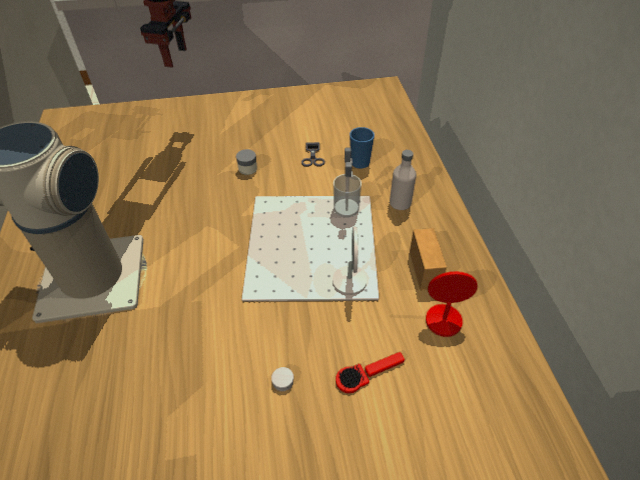

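Top view: the jar is at (163,348), the tin at (488,326), the curler at (160,257) with its rings to the right, and the hairbrush at (487,245) with its head at the bottom. The cup is at (268,228), the mirror at (381,245), and the red mirror look-alike at (437,160). There is one candidate each for jar, tin, curler and brush. The side view agrees. Next I measure.

```bash
cat > m.py <<'E'
from h import *
im=np.load('top0.npy',allow_pickle=True).item(); C=cloud(im); p=im['pixels'].astype(int); hsv=cv2.cvtColor(im['pixels'],cv2.COLOR_RGB2HSV)
si=np.load('side0.npy',allow_pickle=True).item(); hs=cv2.cvtColor(si['pixels'],cv2.COLOR_RGB2HSV); CS=cloud(si)
# board
def board(im,h,box):
    m=((h[...,1]<70)&(h[...,2]>95)).astype(np.uint8); z=np.zeros_like(m); x0,y0,x1,y1=box; z[y0:y1,x0:x1]=m[y0:y1,x0:x1]
    z=cv2.morphologyEx(z,cv2.MORPH_CLOSE,np.ones((9,9))); z=cv2.morphologyEx(z,cv2.MORPH_OPEN,np.ones((7,7)))
    c=max(cv2.findContours(z,0,2)[0],key=cv2.contourArea)[:,0]
    P=plane(im,c,8)[:,:2].astype(np.float32)
    return cv2.minAreaRect(P),P
for n,i,h,b in(('top',im,hsv,(220,190,415,370)),('side',si,hs,(235,185,385,305))):
    print(n,'board',board(i,h,b)[0])
def comp(i,m,box,z):
    x0,y0,x1,y1=box; k=np.zeros(m.shape,np.uint8);k[y0:y1,x0:x1]=m[y0:y1,x0:x1]
    c=max(cv2.findContours(k,0,2)[0],key=cv2.contourArea)[:,0]
    P=plane(i,c,z)[:,:2].astype(np.float32); return P,k
bgT=(hsv[...,1]<100)
def zreg(C,box,lo,hi):
    x0,y0,x1,y1=box; Q=C[y0:y1,x0:x1].reshape(-1,3); return Q[(Q[:,2]>lo)&(Q[:,2]<hi)]
for n,bt,bs,lo,hi in(('jar',(135,320,195,375),(225,140,270,185),40,60),('tin',(470,310,505,345),(265,360,300,400),12,30)):
    for v,CC,b in(('top',C,bt),('side',CS,bs)):
        Q=zreg(CC,b,lo,hi); print(n,v,len(Q),np.median(Q[:,2]).round(1),[np.round(x,1) for x in cv2.minEnclosingCircle(Q[:,:2].astype(np.float32))],Q.mean(0).round(1))
red=(hsv[...,1]>170)&((hsv[...,0]<8)|(hsv[...,0]>172))&(p[...,0]>70)
P,k=comp(im,red,(460,200,515,285),12); print('brush',cv2.minAreaRect(P))
Q=zreg(C,(460,200,515,285),6,40);print('brushcloud',cv2.minAreaRect(Q[:,:2].astype(np.float32)),np.percentile(Q[:,2],[10,50,90]))
dark=(hsv[...,2]<75)|(hsv[...,1]<80)
P,k=comp(im,dark,(125,235,192,280),5); print('curler',cv2.minAreaRect(P))
Q=zreg(C,(125,235,192,280),4,30);print('cc',len(Q),cv2.minAreaRect(Q[:,:2].astype(np.float32)))
# wider images
a=cv2.resize(im['pixels'][230:285,120:200],None,fx=5,fy=5);b=cv2.resize(im['pixels'][200:290,450:530],None,fx=5,fy=5);
c=np.zeros((450,810,3),np.uint8);c[:275,:400]=a;c[:450,400:800]=b[:450];cv2.imwrite('pics/cur.png',c[:,:800,::-1])
E
python3 m.py
```

```text
top board ((520.261474609375, 8.651397705078125), (341.77191162109375, 310.47821044921875), 80.0898666381836)
side board ((523.4180908203125, 19.960556030273438), (376.5459289550781, 309.8102722167969), 80.0589599609375)
jar top 624 50.0 [array([385.3, 327.8]), np.float64(28.5)] [384.6 327.1  49.8]
jar side 243 49.1 [array([385.4, 325. ]), np.float64(30.1)] [384.8 321.7  48.6]
tin top 347 19.7 [array([ 406.7, -340.6]), np.float64(22.4)] [ 407.2 -340.    19.7]
tin side 387 20.2 [array([ 405.7, -343.9]), np.float64(22.5)] [ 406.5 -345.4   20. ]
brush ((583.3189697265625, -357.9766540527344), (147.81878662109375, 52.671043395996094), 6.481363296508789)
brushcloud ((582.8740234375, -359.6241455078125), (148.2279510498047, 52.44198226928711), 6.028790473937988) [ 9.84074675 13.9405413  18.09619468]
curler ((578.6228637695312, 356.0892639160156), (102.47285461425781, 66.89579010009766), 81.48230743408203)
cc 523 ((574.7369995117188, 357.10736083984375), (146.94659423828125, 92.55713653564453), 88.58407592773438)
```

View pics/cur.png

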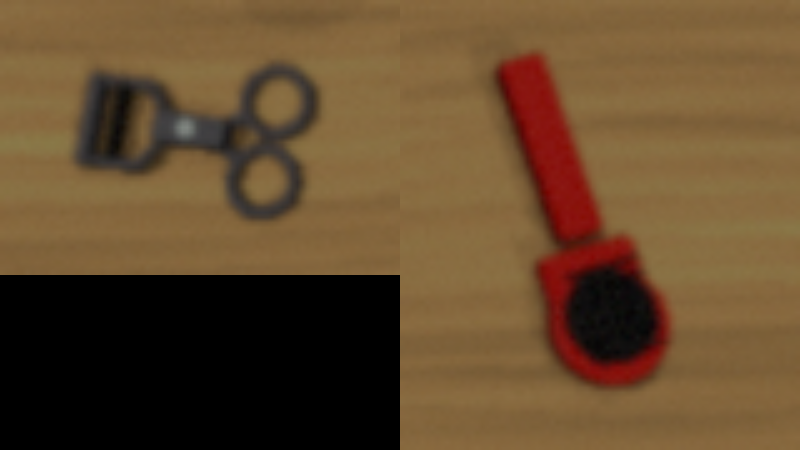

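```bash
python3 - <<'E'
from h import *
im=np.load('side0.npy',allow_pickle=True).item(); save(im,'grip.png',(110,0,230,90),6)
w=np.load('wrist0.npy',allow_pickle=True).item(); print(w['T_tool_cam'].round(3))
im=np.load('top0.npy',allow_pickle=True).item();hsv=cv2.cvtColor(im['pixels'],cv2.COLOR_RGB2HSV)
red=(hsv[...,1]>150)&((hsv[...,0]<8)|(hsv[...,0]>172))
# handle axis: row medians rows 212..246
k=np.zeros(red.shape,bool);k[200:248,460:515]=red[200:248,460:515]
v,u=np.nonzero(k);P=plane(im,np.c_[u,v],16)[:,:2].astype(np.float32)
r=cv2.minAreaRect(P);print('handle',r)
C=cloud(im)
# cup/mirror clouds by height, board coords
a=np.deg2rad(-9.91);ex=np.array([np.cos(a),np.sin(a)]);ey=np.array([-np.sin(a),np.cos(a)]);c=np.array([520.3,8.65])
for n in('top','side'):
    s=np.load(n+'0.npy',allow_pickle=True).item();C=cloud(s).reshape(-1,3);b=np.c_[(C[:,:2]-c)@ex,(C[:,:2]-c)@ey,C[:,2]]
    k=(abs(b[:,0]-90)<70)&(abs(b[:,1])<180)&(b[:,2]>14)
    for sg in(-1,1):
        q=b[k&(b[:,1]*sg>60)]
        for lo,hi in((14,50),(60,85),(85,105),(105,140),(140,200)):
            t=q[(q[:,2]>lo)&(q[:,2]<hi)]
            if len(t)>5:print(n,sg,lo,len(t),np.percentile(t,[2,50,98],axis=0)[:,:2].round(0).tolist())
E
```

```text
[[-1.00000e-03 -9.61000e-01 -2.75000e-01  7.42590e+01]
 [ 1.00000e+00 -1.00000e-03  1.00000e-03  1.66000e-01]
 [-2.00000e-03 -2.75000e-01  9.61000e-01 -1.62086e+02]
 [ 0.00000e+00  0.00000e+00  0.00000e+00  1.00000e+00]]
handle ((610.5806274414062, -344.6534118652344), (88.80276489257812, 28.212697982788086), 18.214609146118164)
top -1 14 807 [[54.0, -157.0], [82.0, -119.0], [108.0, -85.0]]
top -1 60 49 [[86.0, -137.0], [94.0, -120.0], [95.0, -99.0]]
top -1 85 94 [[94.0, -159.0], [95.0, -119.0], [95.0, -81.0]]
top -1 105 227 [[94.0, -166.0], [95.0, -118.0], [99.0, -73.0]]
top -1 140 310 [[92.0, -161.0], [95.0, -119.0], [101.0, -78.0]]
top 1 14 391 [[57.0, 85.0], [89.0, 126.0], [120.0, 150.0]]
top 1 60 215 [[56.0, 84.0], [88.0, 127.0], [122.0, 151.0]]
top 1 85 265 [[56.0, 84.0], [86.0, 122.0], [124.0, 153.0]]
top 1 105 40 [[86.0, 92.0], [88.0, 137.0], [91.0, 144.0]]
top 1 140 272 [[81.0, 83.0], [86.0, 137.0], [97.0, 154.0]]
side -1 14 695 [[53.0, -160.0], [87.0, -129.0], [125.0, -90.0]]
side -1 60 36 [[86.0, -136.0], [91.0, -124.0], [94.0, -109.0]]
side -1 85 28 [[93.0, -169.0], [93.0, -147.0], [100.0, -89.0]]
side -1 105 77 [[93.0, -173.0], [94.0, -168.0], [102.0, -82.0]]
side -1 140 160 [[93.0, -167.0], [97.0, -143.0], [102.0, -92.0]]
side 1 14 283 [[56.0, 81.0], [87.0, 89.0], [121.0, 150.0]]
side 1 60 332 [[58.0, 81.0], [87.0, 100.0], [121.0, 151.0]]
side 1 85 255 [[56.0, 80.0], [87.0, 101.0], [124.0, 151.0]]
side 1 105 29 [[87.0, 86.0], [90.0, 91.0], [93.0, 94.0]]
side 1 140 213 [[83.0, 80.0], [90.0, 95.0], [99.0, 148.0]]
```

View pics/grip.png

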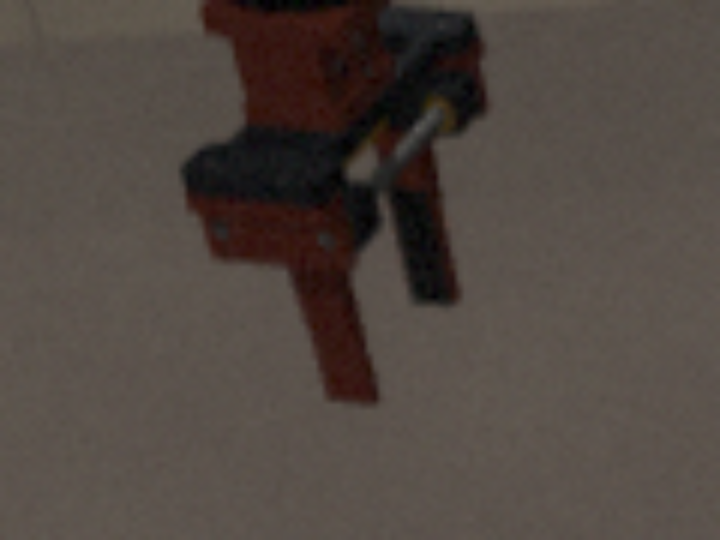

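Gripper crop: the fingers are at (340,400) and (430,300) and the wide body runs along the closing axis. No camera housing shows, so closing along board x fits between the mirror and the cup. Next is a row calculator.

```bash
cat > go.py <<'E'
import sys
from h import *
# go.py x y z phi_deg n [x0 y0 z0 phi0] : constant row for n rows (phi = angle of tool y in world)
def rows(o,tx,ty,tz,ph,n):
    x,y,z,p0=o; d=(p0-ph+180)%360-180
    if abs(d)<.05:d=0
    w=np.deg2rad(d)/n; M=np.zeros((2,2))
    for k in range(n):
        f=np.deg2rad(p0)-k*w; M+=np.array([[-np.sin(f),np.cos(f)],[np.cos(f),np.sin(f)]])
    s=np.linalg.solve(M,[tx-x,ty-y])
    return n,np.round([s[0]/50,s[1]/50,-(tz-z)/n/50],3),'wz',round(w/.12,3)
o=get_obs();Rm=R.from_rotvec(o['orientation']).as_matrix();phi=np.rad2deg(np.arctan2(Rm[1,1],Rm[0,1]))
cur=[*o['ee_pos'],phi]
if __name__=='__main__':
    print('t',round(o['t'],2),'cur',np.round(cur,2),'zt',Rm[:,2].round(4),'w',round(o['width'],1))
    v=list(map(float,sys.argv[1:]))
    for i in range(0,len(v)-4,5):
        print(rows(cur,*v[i:i+4],int(v[i+4]))); cur=v[i:i+4]
E
python3 go.py 385 327 150 -9.9 13
```

```text
t 0.15 cur [227.45 581.69 222.07  68.64] zt [-4.0e-04 -1.1e-03 -1.0e+00] w 88.0
(13, array([-0.499, -0.006,  0.111]), 'wz', np.float64(0.879))
```

Call:
step_arm([
  [1, -0.5, -0.006, 0.11, 0, 0, 0.88],
  [1, -0.5, -0.006, 0.11, 0, 0, 0.88],
  [1, -0.5, -0.006, 0.11, 0, 0, 0.88],
  [1, -0.5, -0.006, 0.11, 0, 0, 0.88],
  [1, -0.5, -0.006, 0.11, 0, 0, 0.88],
  [1, -0.5, -0.006, 0.11, 0, 0, 0.88],
  [1, -0.5, -0.006, 0.11, 0, 0, 0.88],
  [1, -0.5, -0.006, 0.11, 0, 0, 0.88],
  [1, -0.5, -0.006, 0.11, 0, 0, 0.88],
  [1, -0.5, -0.006, 0.11, 0, 0, 0.88],
  [1, -0.5, -0.006, 0.11, 0, 0, 0.88],
  [1, -0.5, -0.006, 0.11, 0, 0, 0.88],
  [1, -0.5, -0.006, 0.11, 0, 0, 0.88],
  [1, 0, 0, 0, 0, 0, 0],
])

```text
t: 1.9
ee_pos: [384.5, 325.0, 150.7]
orientation: [-2.408, -2.018, 0.003]
ft_force: [-0.3, 0.8, -0.3]
width: 87.8
grasp_force: 0.0
```

```bash
cat > circ.py <<'E'
import sys
from h import *
# circle centre of flat top at z from wrist depth: circ.py zlo zhi name
lo,hi=map(float,sys.argv[1:3]); im=grab('wrist'); save(im,sys.argv[3]+'.png'); C=cloud(im)
m=((C[...,2]>lo)&(C[...,2]<hi)&(im['depth']>0)).astype(np.uint8); m[:, :]=cv2.morphologyEx(m,cv2.MORPH_OPEN,np.ones((5,5)))
for c in cv2.findContours(m,0,2)[0]:
    if cv2.contourArea(c)>300:
        k=np.zeros_like(m);cv2.drawContours(k,[c],-1,1,-1);z=np.median(C[(k&m)>0][:,2])
        P=plane(im,c[:,0],z)[:,:2].astype(np.float32)
        print(c[:,0].mean(0).round(),'z',z.round(1),[np.round(x,1) for x in cv2.minEnclosingCircle(P)],'ell',[np.round(x,1) for x in cv2.fitEllipse(P)])
E
python3 circ.py 40 60 jarw; python3 go.py 385 327 16 -9.9 4
```

```text
[316. 234.] z 49.9 [array([386.8, 329.3]), np.float64(28.3)] ell [array([386.6, 329.2]), array([53.4, 56.2]), np.float64(178.8)]
t 1.95 cur [385.19 326.28 151.15  -9.97] zt [-3.e-04 -1.e-04 -1.e+00] w 87.8
(4, array([ 0.003, -0.002,  0.676]), 'wz', np.float64(-0.003))
```

```bash
python3 go.py 386 328.3 16 -9.9 4
```

```text
t 1.95 cur [385.19 326.28 151.15  -9.97] zt [-3.e-04 -1.e-04 -1.e+00] w 87.8
(4, array([0.011, 0.002, 0.676]), 'wz', np.float64(-0.003))
```

Call:
step_arm([
  [1, 0.011, 0.002, 0.676, 0, 0, 0],
  [1, 0.011, 0.002, 0.676, 0, 0, 0],
  [1, 0.011, 0.002, 0.676, 0, 0, 0],
  [1, 0.011, 0.002, 0.676, 0, 0, 0],
  [1, 0, 0, 0, 0, 0, 0],
  [-1, 0, 0, 0, 0, 0, 0],
  [-1, 0, 0, 0, 0, 0, 0],
  [-1, 0, 0, 0, 0, 0, 0],
  [-1, 0, 0, 0, 0, 0, 0],
  [-1, 0, 0, 0, 0, 0, 0],
  [-1, 0, 0, 0, 0, 0, 0],
])

```text
t: 3.32
ee_pos: [386.4, 328.9, 16.8]
orientation: [-2.407, -2.019, -0.002]
ft_force: [-1.4, -0.3, 7.6]
width: 55.2
grasp_force: 30.0
```

```bash
python3 go.py 386 328.3 250 -9.9 6 608.9 -6.8 250 -9.9 9
```

```text
t 3.33 cur [386.38 328.95  16.84 -10.02] zt [ 1.e-03  9.e-04 -1.e+00] w 55.2
(6, array([-0.002, -0.001, -0.777]), 'wz', np.float64(-0.003))
(9, array([-0.648,  0.616, -0.   ]), 'wz', np.float64(0.0))
```

Call:
step_arm([
  [-1, 0, 0, -0.78, 0, 0, 0],
  [-1, 0, 0, -0.78, 0, 0, 0],
  [-1, 0, 0, -0.78, 0, 0, 0],
  [-1, 0, 0, -0.78, 0, 0, 0],
  [-1, 0, 0, -0.78, 0, 0, 0],
  [-1, 0, 0, -0.78, 0, 0, 0],
  [-1, -0.648, 0.616, 0, 0, 0, 0],
  [-1, -0.648, 0.616, 0, 0, 0, 0],
  [-1, -0.648, 0.616, 0, 0, 0, 0],
  [-1, -0.648, 0.616, 0, 0, 0, 0],
  [-1, -0.648, 0.616, 0, 0, 0, 0],
  [-1, -0.648, 0.616, 0, 0, 0, 0],
  [-1, -0.648, 0.616, 0, 0, 0, 0],
  [-1, -0.648, 0.616, 0, 0, 0, 0],
  [-1, -0.648, 0.616, 0, 0, 0, 0],
  [-1, 0, 0, 0, 0, 0, 0],
  [-1, 0, 0, 0, 0, 0, 0],
])

```text
t: 5.45
ee_pos: [607.4, -6.6, 249.5]
orientation: [-2.407, -2.018, 0.001]
ft_force: [0.5, 0.1, -1.0]
width: 55.4
grasp_force: 30.0
```

```bash
python3 - <<'E'
from h import *
im=grab('wrist');save(im,'place1.png');np.save('place1.npy',im,allow_pickle=True)
E
python3 go.py 608.9 -6.8 26 -9.9 6
```

```text
t 5.5 cur [607.3   -6.15 249.7  -10.  ] zt [-1.1e-03  3.0e-04 -1.0e+00] w 55.2
(6, array([-0.001,  0.006,  0.746]), 'wz', np.float64(-0.002))
```

View pics/place1.png

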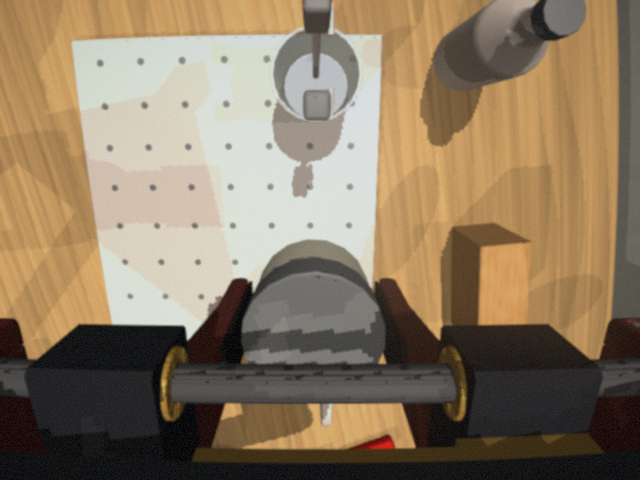

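The wrist view shows the cup at (316,75), the board's +y edge from (75,42) to (382,35), and the jar held at (314,300). I'll use those corners to cross-check the board.

```bash
python3 - <<'E'
from h import *
im=np.load('place1.npy',allow_pickle=True).item();h=cv2.cvtColor(im['pixels'],cv2.COLOR_RGB2HSV)
m=((h[...,1]<60)&(h[...,2]>120)).astype(np.uint8);m=cv2.morphologyEx(m,cv2.MORPH_CLOSE,np.ones((9,9)))
a=np.deg2rad(-9.91);ex=np.array([np.cos(a),np.sin(a)]);ey=np.array([-np.sin(a),np.cos(a)]);c=np.array([520.3,8.65])
def b(uv):
    P=plane(im,uv,8)[:,:2]-c; return np.c_[P@ex,P@ey]
t=[(u,np.argmax(m[:,u])) for u in list(range(95,260,5))]; q=b(t); print('top edge y',np.median(q[:,1]),np.polyfit(q[:,0],q[:,1],1))
l=[(np.argmax(m[v]),v) for v in range(60,290,5)]; q=b(l); print('front x',np.median(q[:,0]),np.polyfit(q[:,1],q[:,0],1))
r=[(639-np.argmax(m[v,:400][::-1])-240,v) for v in range(130,230,5)]; q=b(r); print('back x',np.median(q[:,0]))
C=cloud(im).reshape(-1,3);Q=np.c_[(C[:,:2]-c)@ex,(C[:,:2]-c)@ey,C[:,2]];k=(abs(Q[:,0]-90)<50)&(abs(Q[:,1]-120)<50)&(Q[:,2]>92)&(Q[:,2]<102)
print('cup rim',k.sum(),[np.round(x,1) for x in cv2.minEnclosingCircle(Q[k][:,:2].astype(np.float32))])
E
```

```text
top edge y 168.48986342088602 [-3.81704031e-03  1.68364160e+02]
front x -150.83000185857924 [ 1.16657211e-03 -1.50852794e+02]
back x 156.14828458919067
cup rim 1149 [array([ 91.8, 119.2]), np.float64(36.0)]
```

```bash
python3 go.py 609.8 -7.5 60 -9.9 5 609.8 -7.5 25 -9.9 4
```

```text
t 5.5 cur [607.3   -6.15 249.7  -10.  ] zt [-1.1e-03  3.0e-04 -1.0e+00] w 55.2
(5, array([-0.004,  0.011,  0.759]), 'wz', np.float64(-0.003))
(4, array([0.   , 0.   , 0.175]), 'wz', np.float64(0.0))
```

Call:
step_arm([
  [-1, -0.004, 0.011, 0.76, 0, 0, 0],
  [-1, -0.004, 0.011, 0.76, 0, 0, 0],
  [-1, -0.004, 0.011, 0.76, 0, 0, 0],
  [-1, -0.004, 0.011, 0.76, 0, 0, 0],
  [-1, -0.004, 0.011, 0.76, 0, 0, 0],
  [-1, 0, 0, 0.15, 0, 0, 0],
  [-1, 0, 0, 0.15, 0, 0, 0],
  [-1, 0, 0, 0.15, 0, 0, 0],
  [-1, 0, 0, 0.15, 0, 0, 0],
  [-1, 0, 0, 0, 0, 0, 0],
  [-1, 0, 0, 0, 0, 0, 0],
])

```text
t: 6.88
ee_pos: [610.9, -8.3, 30.3]
orientation: [2.407, 2.019, 0.001]
ft_force: [0.1, -0.3, -1.6]
width: 55.3
grasp_force: 30.0
```

```bash
python3 go.py 609.8 -7.5 25 -9.9 1; python3 -c "
from h import *
for i in range(1): print(get_obs()['ft_force'],get_obs()['ee_pos'])"
```

```text
t 6.88 cur [610.94  -8.33  30.27 -10.02] zt [ 4.e-04 -0.e+00 -1.e+00] w 55.3
(1, array([ 0.012, -0.025,  0.105]), 'wz', np.float64(-0.018))
[ 0.13953021 -0.32043882 -1.64445566] [610.94215361  -8.32776992  30.26503824]
```

Call:
step_arm([
  [-1, 0, -0.01, 0.04, 0, 0, 0],
  [-1, 0, 0, 0.04, 0, 0, 0],
  [-1, 0, 0, 0.02, 0, 0, 0],
  [-1, 0, 0, 0, 0, 0, 0],
  [-1, 0, 0, 0, 0, 0, 0],
])

```text
t: 7.5
ee_pos: [610.2, -8.2, 24.9]
orientation: [-2.407, -2.019, 0.0]
ft_force: [0.2, -0.8, -1.5]
width: 55.1
grasp_force: 30.0
```

Call:
step_arm([
  [-1, 0, 0, 0.02, 0, 0, 0],
  [-1, 0, 0, 0, 0, 0, 0],
])

```text
t: 7.75
ee_pos: [610.3, -8.2, 24.9]
orientation: [2.407, 2.019, 0.0]
ft_force: [-3.2, -0.6, 7.8]
width: 55.6
grasp_force: 30.0
```

Contact. I'll release, rise, and look for the tin.

Call:
step_arm([
  [1, 0, 0, 0, 0, 0, 0],
  [1, 0, 0, 0, 0, 0, 0],
  [1, 0, 0, 0, 0, 0, 0],
  [1, 0, 0, 0, 0, 0, 0],
  [1, 0, 0, -0.3, 0, 0, 0],
  [1, 0, 0, -0.8, 0, 0, 0],
  [1, 0, 0, -0.8, 0, 0, 0],
  [1, 0, 0, -0.8, 0, 0, 0],
  [1, 0, 0, -0.8, 0, 0, 0],
  [1, 0, 0, -0.8, 0, 0, 0],
  [1, 0, 0, 0, 0, 0, 0],
])

```text
t: 9.12
ee_pos: [612.3, -8.2, 243.7]
orientation: [2.403, 2.016, 0.009]
ft_force: [-0.5, 0.1, -0.1]
width: 87.8
grasp_force: 0.0
```

```bash
python3 circ.py 52 64 jar2; python3 - <<'E'
from h import *
im=grab('wrist');h=cv2.cvtColor(im['pixels'],cv2.COLOR_RGB2HSV)
a=np.deg2rad(-9.91);ex=np.array([np.cos(a),np.sin(a)]);ey=np.array([-np.sin(a),np.cos(a)]);c=np.array([520.3,8.65])
C=cloud(im).reshape(-1,3);Q=np.c_[(C[:,:2]-c)@ex,(C[:,:2]-c)@ey,C[:,2]]
for z0,z1,y in((92,102,120),(52,64,0)):
    k=(abs(Q[:,0]-90)<50)&(abs(Q[:,1]-y)<45)&(Q[:,2]>z0)&(Q[:,2]<z1);print(k.sum(),[np.round(x,1) for x in cv2.minEnclosingCircle(Q[k][:,:2].astype(np.float32))])
im=grab('top');C=cloud(im).reshape(-1,3);Q=np.c_[(C[:,:2]-c)@ex,(C[:,:2]-c)@ey,C[:,2]]
E
python3 go.py 406.5 -341 200 -9.9 8
```

```text
[309. 218.] z 57.9 [array([612. ,  -8.3]), np.float64(28.0)] ell [array([611.9,  -8.3]), array([54.2, 54.6]), np.float64(100.0)]
1252 [array([ 91.7, 119.2]), np.float64(36.0)]
2769 [array([93.1, -1.3]), np.float64(27.9)]
t 9.28 cur [609.55  -8.14 238.63 -10.02] zt [-9.e-04  0.e+00 -1.e+00] w 87.6
(8, array([-0.907, -0.356,  0.097]), 'wz', np.float64(-0.002))
```

Call:
step_arm([
  [1, -0.907, -0.356, 0, 0, 0, 0],
  [1, -0.907, -0.356, 0, 0, 0, 0],
  [1, -0.907, -0.356, 0, 0, 0, 0],
  [1, -0.907, -0.356, 0, 0, 0, 0],
  [1, -0.907, -0.356, 0, 0, 0, 0],
  [1, -0.907, -0.356, 0.3, 0, 0, 0],
  [1, -0.907, -0.356, 0.6, 0, 0, 0],
  [1, -0.907, -0.356, 0.9, 0, 0, 0],
  [1, 0, 0, 0, 0, 0, 0],
  [1, 0, 0, 0, 0, 0, 0],
])

```text
t: 10.52
ee_pos: [408.1, -337.8, 151.0]
orientation: [-2.406, -2.017, 0.0]
ft_force: [0.2, -0.5, 1.3]
width: 87.8
grasp_force: 0.0
```

```bash
python3 circ.py 13 28 tin; python3 go.py 406.5 -341 4 -9.9 5
```

```text
[478. 231.] z 14.7 [array([ 540.2, -363.7]), np.float64(22.2)] ell [array([ 540.1, -365.4]), array([37.1, 41.9]), np.float64(74.7)]
[314. 234.] z 19.8 [array([ 408.7, -341.2]), np.float64(22.1)] ell [array([ 408.8, -341.3]), array([42.5, 43.5]), np.float64(167.7)]
[564. 198.] z 16.2 [array([ 614.2, -344.9]), np.float64(42.1)] ell [array([ 614. , -346.3]), array([ 22. , 107.4]), np.float64(103.5)]
t 10.57 cur [ 408.85 -337.8   151.73  -10.  ] zt [ 0.e+00  3.e-04 -1.e+00] w 87.6
(5, array([-0.014, -0.007,  0.591]), 'wz', np.float64(-0.003))
```

```bash
python3 go.py 408.5 -341.2 4 -9.9 5
```

```text
t 10.57 cur [ 408.85 -337.8   151.73  -10.  ] zt [ 0.e+00  3.e-04 -1.e+00] w 87.6
(5, array([-0.014,  0.001,  0.591]), 'wz', np.float64(-0.003))
```

Call:
step_arm([
  [1, -0.014, 0.001, 0.59, 0, 0, 0],
  [1, -0.014, 0.001, 0.59, 0, 0, 0],
  [1, -0.014, 0.001, 0.59, 0, 0, 0],
  [1, -0.014, 0.001, 0.59, 0, 0, 0],
  [1, -0.014, 0.001, 0.57, 0, 0, 0],
  [1, 0, 0, 0, 0, 0, 0],
  [-1, 0, 0, 0, 0, 0, 0],
  [-1, 0, 0, 0, 0, 0, 0],
  [-1, 0, 0, 0, 0, 0, 0],
  [-1, 0, 0, 0, 0, 0, 0],
  [-1, 0, 0, 0, 0, 0, 0],
  [-1, 0, 0, 0, 0, 0, 0],
])

```text
t: 12.08
ee_pos: [408.1, -341.9, 5.3]
orientation: [2.407, 2.019, 0.0]
ft_force: [-1.4, 0.9, 4.6]
width: 42.5
grasp_force: 30.0
```

```bash
python3 go.py 408.5 -341.2 250 -9.9 6 611 -8.2 250 -9.9 9 611 -8.2 90 -9.9 5
```

```text
t 12.07 cur [ 408.07 -341.88    5.31  -10.02] zt [ 2.e-04 -2.e-04 -1.e+00] w 42.5
(6, array([ 0.002,  0.001, -0.816]), 'wz', np.float64(-0.003))
(9, array([ 0.806,  0.316, -0.   ]), 'wz', np.float64(0.0))
(5, array([0.  , 0.  , 0.64]), 'wz', np.float64(0.0))
```

Call:
step_arm([
  [-1, 0, 0, -0.82, 0, 0, 0],
  [-1, 0, 0, -0.82, 0, 0, 0],
  [-1, 0, 0, -0.82, 0, 0, 0],
  [-1, 0, 0, -0.82, 0, 0, 0],
  [-1, 0, 0, -0.82, 0, 0, 0],
  [-1, 0, 0, -0.82, 0, 0, 0],
  [-1, 0.806, 0.316, 0, 0, 0, 0],
  [-1, 0.806, 0.316, 0, 0, 0, 0],
  [-1, 0.806, 0.316, 0, 0, 0, 0],
  [-1, 0.806, 0.316, 0, 0, 0, 0],
  [-1, 0.806, 0.316, 0, 0, 0, 0],
  [-1, 0.806, 0.316, 0, 0, 0, 0],
  [-1, 0.806, 0.316, 0, 0, 0, 0],
  [-1, 0.806, 0.316, 0, 0, 0, 0],
  [-1, 0.806, 0.316, 0, 0, 0, 0],
  [-1, 0, 0, 0, 0, 0, 0],
])

```text
t: 14.08
ee_pos: [611.9, -7.1, 250.5]
orientation: [-2.403, -2.023, 0.0]
ft_force: [1.0, -0.4, -1.3]
width: 43.3
grasp_force: 30.0
```

```bash
for i in 1 2 3; do python3 -c "
from h import *
grab('side')
print(get_obs()['ee_pos'])"; done; python3 go.py 611 -8.7 70 -9.9 6
```

```text
[611.0136999   -8.41886441 250.41913312]
[610.54092872  -9.34333783 250.44470023]
[610.35362598  -9.86197632 250.58527572]
t 14.22 cur [610.35  -9.86 250.59 -10.02] zt [-1.3e-03 -3.0e-04 -1.0e+00] w 43.0
(6, array([0.004, 0.001, 0.602]), 'wz', np.float64(-0.003))
```

Call:
step_arm([
  [-1, 0, 0, 0.6, 0, 0, 0],
  [-1, 0, 0, 0.6, 0, 0, 0],
  [-1, 0, 0, 0.6, 0, 0, 0],
  [-1, 0, 0, 0.6, 0, 0, 0],
  [-1, 0, 0, 0.6, 0, 0, 0],
  [-1, 0, 0, 0.5, 0, 0, 0],
  [-1, 0, 0, 0, 0, 0, 0],
  [-1, 0, 0, 0, 0, 0, 0],
  [-1, 0, 0, 0, 0, 0, 0],
])

```text
t: 15.35
ee_pos: [611.9, -9.7, 77.5]
orientation: [2.406, 2.018, 0.003]
ft_force: [0.2, 0.2, -0.3]
width: 43.2
grasp_force: 30.0
```

```bash
for i in 1 2 3; do python3 -c "
from h import *
im=grab('wrist')
print(get_obs()['ee_pos'])
save(im,'tinw.png')"; done; python3 go.py 611 -8.7 63.5 -9.9 1
```

```text
[611.84921484  -9.53886457  77.36873565]
[611.73297779  -9.45724544  77.19767933]
[611.60163048  -9.37914586  77.01163205]
t 15.5 cur [611.6   -9.38  77.01 -10.02] zt [ 0.0015 -0.     -1.    ] w 43.0
(1, array([ 0.011, -0.014,  0.27 ]), 'wz', np.float64(-0.017))
```

View pics/tinw.png

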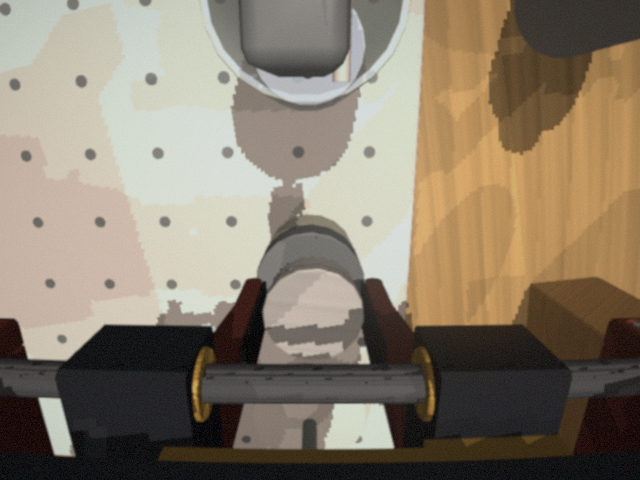

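The tin, at (313,310), is directly above the jar lid, at (311,270). I'll lower it to contact.

Call:
step_arm([
  [-1, 0.01, -0.01, 0.1, 0, 0, 0],
  [-1, 0, 0, 0.1, 0, 0, 0],
  [-1, 0, 0, 0.04, 0, 0, 0],
  [-1, 0, 0, 0, 0, 0, 0],
  [-1, 0, 0, 0, 0, 0, 0],
])

```text
t: 16.12
ee_pos: [610.7, -8.8, 64.0]
orientation: [-2.407, -2.019, 0.0]
ft_force: [-0.6, 0.2, -0.4]
width: 43.1
grasp_force: 30.0
```

Call:
step_arm([
  [-1, 0, 0, 0.02, 0, 0, 0],
  [-1, 0, 0, 0, 0, 0, 0],
  [-1, 0, 0, 0, 0, 0, 0],
])

```text
t: 16.5
ee_pos: [610.9, -8.8, 63.3]
orientation: [2.407, 2.019, 0.0]
ft_force: [0.1, -1.2, 3.9]
width: 43.1
grasp_force: 30.0
```

Call:
step_arm([
  [0, 0, 0, 0, 0, 0, 0],
  [0.5, 0, 0, 0, 0, 0, 0],
  [1, 0, 0, 0, 0, 0, 0],
  [1, 0, 0, 0, 0, 0, 0],
  [1, 0, 0, -0.3, 0, 0, 0],
  [1, 0, 0, -0.8, 0, 0, 0],
  [1, 0, 0, -0.8, 0, 0, 0],
  [1, 0, 0, -0.8, 0, 0, 0],
  [1, 0, 0, -0.8, 0, 0, 0],
  [1, 0, 0, -0.6, 0, 0, 0],
  [1, 0, 0, 0, 0, 0, 0],
  [1, 0, 0, 0, 0, 0, 0],
])

```text
t: 18.0
ee_pos: [610.1, -8.7, 267.6]
orientation: [-2.407, -2.019, 0.001]
ft_force: [0.9, -0.6, -0.5]
width: 87.5
grasp_force: 0.0
```

```bash
python3 circ.py 52 85 tin2; python3 go.py 577 357 250 -9.9 9
```

```text
[489. 280.] z 80.1 [array([ 766.5, -114.2]), np.float64(68.9)] ell [array([ 771.9, -105.5]), array([ 60.7, 138.1]), np.float64(179.7)]
[314. 210.] z 77.4 [array([612.8,  -4.6]), np.float64(26.4)] ell [array([612.3,  -4.6]), array([50.7, 52. ]), np.float64(152.2)]
[336.  56.] z 69.8 [array([653.3, 124.7]), np.float64(22.3)] ell [array([654. , 125.9]), array([14.6, 36.5]), np.float64(29.3)]
[288.  54.] z 70.0 [array([616.1, 131.7]), np.float64(22.0)] ell [array([615.7, 133.3]), array([14.2, 36.5]), np.float64(128.2)]
[452.  56.] z 69.2 [array([766.7, 107.5]), np.float64(27.5)] ell [array([761.6, 107.3]), array([29.6, 46.3]), np.float64(16.9)]
t 18.05 cur [609.84  -8.67 266.94 -10.01] zt [-2.e-03  1.e-04 -1.e+00] w 87.6
(9, array([ 0.788, -0.212,  0.038]), 'wz', np.float64(-0.002))
```

```bash
python3 circ.py 73 84 tin3|grep 314; python3 circ.py 54 62 tin4|head -3
```

```text
[314. 215.] z 77.9 [array([612.7,  -8.5]), np.float64(21.9)] ell [array([612.6,  -8.4]), array([42.4, 42.9]), np.float64(8.4)]
[313. 197.] z 57.9 [array([611.9,  -8.4]), np.float64(27.8)] ell [array([612.3,  -8.9]), array([50.7, 51.8]), np.float64(15.7)]
```

Call:
step_arm([
  [1, 0.788, -0.212, 0, 0, 0, 0],
  [1, 0.788, -0.212, 0, 0, 0, 0],
  [1, 0.788, -0.212, 0, 0, 0, 0],
  [1, 0.788, -0.212, 0, 0, 0, 0],
  [1, 0.788, -0.212, 0, 0, 0, 0],
  [1, 0.788, -0.212, 0, 0, 0, 0],
  [1, 0.788, -0.212, 0.4, 0, 0, 0],
  [1, 0.788, -0.212, 0.8, 0, 0, 0],
  [1, 0.788, -0.212, 0.8, 0, 0, 0],
  [1, 0, 0, 0.4, 0, 0, 0],
  [1, 0, 0, 0, 0, 0, 0],
  [1, 0, 0, 0, 0, 0, 0],
])

```text
t: 19.65
ee_pos: [579.3, 356.2, 149.1]
orientation: [2.408, 2.017, 0.002]
ft_force: [0.2, 1.1, 0.4]
width: 87.6
grasp_force: 0.0
```

```bash
python3 - <<'E'
from h import *
im=grab('wrist');save(im,'cur2.png');np.save('cur2.npy',im,allow_pickle=True)
E
python3 go.py 577 357 3 -9.9 5
```

```text
t 19.7 cur [579.58 356.39 149.6  -10.09] zt [ 0.0019  0.001  -1.    ] w 87.6
(5, array([ 0.001, -0.011,  0.586]), 'wz', np.float64(-0.006))
```

View pics/cur2.png

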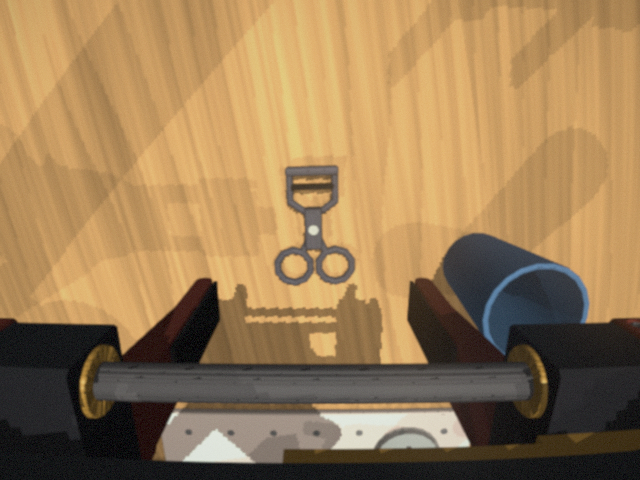

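Curler in view: cross-bar at (312,170), pivot dot at (313,230), rings at (294,266) and (335,264). The blue tumbler is at (520,290), so I check its clearance from the gripper body.

```bash
python3 - <<'E'
from h import *
im=np.load('cur2.npy',allow_pickle=True).item();h=cv2.cvtColor(im['pixels'],cv2.COLOR_RGB2HSV)
s=np.zeros((480,640),np.uint8);s[155:292,265:365]=((h[...,1]<110)&(h[...,2]<125))[155:292,265:365]
n,l,st,ce=cv2.connectedComponentsWithStats(s);i=1+np.argmax(st[1:,4]);print(st[i])
v,u=np.nonzero(l==i);P=plane(im,np.c_[u,v],6)[:,:2]
ax=np.array([np.cos(np.deg2rad(80)),np.sin(np.deg2rad(80))])
for _ in range(3):
    pr=np.array([-ax[1],ax[0]]);m=P.mean(0);a=(P-m)@ax;b=(P-m)@pr
    lo,hi=a.min(),a.max(); f=b[a>hi-8];r=b[a<lo+26]
    t=(f.max()+f.min())/2;g=(r.max()+r.min())/2;d=(t-g)/((hi-4)-(lo+14)); ang=np.arctan2(ax[1],ax[0])+d
    ax=np.array([np.cos(ang),np.sin(ang)])
print('ang',np.rad2deg(ang),'len',hi-lo,'w',f.ptp() if hasattr(f,'ptp') else np.ptp(f),np.ptp(r),'mid',m+ax*(hi+lo)/2+pr*(t+g)/2)
k=(l==i);print('dot',plane(im,[(313.5,230)],13))
t=np.load('top0.npy',allow_pickle=True).item();ht=cv2.cvtColor(t['pixels'],cv2.COLOR_RGB2HSV)
for q in(im,t):
    C=cloud(q);hh=cv2.cvtColor(q['pixels'],cv2.COLOR_RGB2HSV);k=(C[...,2]>88)&(C[...,2]<104)&(hh[...,0]>95)&(hh[...,0]<125)&(hh[...,1]>100)&(abs(C[...,0]-690)<150)&(abs(C[...,1]-330)<120)
    print('tumbler',k.sum(),cv2.minEnclosingCircle(C[k][:,:2].astype(np.float32)))
E
```

```text
[ 275  166   79  119 2932]
ang 81.61138517855913 len 99.31704629124326 w 39.66006090653178 65.97278075412066 mid [580.33140298 356.07271851]
dot [[580.82673987 355.41767062  13.        ]]
tumbler 691 ((710.98974609375, 299.7054138183594), 34.02299499511719)
tumbler 232 ((708.5047607421875, 298.7569580078125), 34.28253173828125)
```

```bash
python3 go.py 580.5 355.7 3.5 -8.4 5
```

```text
t 19.7 cur [579.58 356.39 149.6  -10.09] zt [ 0.0019  0.001  -1.    ] w 87.6
(5, array([-0.002,  0.004,  0.584]), 'wz', np.float64(-0.049))
```

Call:
step_arm([
  [1, -0.002, 0.004, 0.585, 0, 0, -0.049],
  [1, -0.002, 0.004, 0.585, 0, 0, -0.049],
  [1, -0.002, 0.004, 0.585, 0, 0, -0.049],
  [1, -0.002, 0.004, 0.585, 0, 0, -0.049],
  [1, -0.002, 0.004, 0.56, 0, 0, -0.049],
  [1, 0, 0, 0, 0, 0, 0],
  [1, 0, 0, 0, 0, 0, 0],
])

```text
t: 20.58
ee_pos: [580.6, 356.5, 4.9]
orientation: [2.377, 2.053, 0.003]
ft_force: [0.2, -0.4, 0.1]
width: 87.9
grasp_force: 0.0
```

```bash
python3 go.py 580.5 355.7 3 -8.4 1
```

```text
t 20.57 cur [580.56 356.52   4.93  -8.38] zt [ 0.0019  0.0012 -1.    ] w 87.9
(1, array([-0.016,  0.001,  0.039]), 'wz', np.float64(0.0))
```

Call:
step_arm([
  [1, -0.01, 0, 0.02, 0, 0, 0],
  [-1, 0, 0, 0, 0, 0, 0],
  [-1, 0, 0, 0, 0, 0, 0],
  [-1, 0, 0, 0, 0, 0, 0],
  [-1, 0, 0, 0, 0, 0, 0],
  [-1, 0, 0, 0, 0, 0, 0],
  [-1, 0, 0, 0, 0, 0, 0],
  [-1, 0, 0, 0, 0, 0, 0],
])

```text
t: 21.58
ee_pos: [579.3, 355.9, 2.0]
orientation: [2.377, 2.054, -0.0]
ft_force: [-0.3, -0.4, 0.3]
width: 21.7
grasp_force: 0.0
```

```bash
python3 go.py 580.5 355.7 240 -8.4 6 461 -103.6 240 -99.9 15
```

```text
t 21.57 cur [579.27 355.89   2.03  -8.33] zt [-0. -0. -1.] w 21.7
(6, array([-0.   ,  0.004, -0.793]), 'wz', np.float64(0.002))
(15, array([-0.567,  0.42 , -0.   ]), 'wz', np.float64(0.887))
```

Still closing. I'll wait, then lift.

Call:
step_arm([
  [-1, 0, 0, 0, 0, 0, 0],
  [-1, 0, 0, 0, 0, 0, 0],
  [-1, 0, 0, 0, 0, 0, 0],
])

```text
t: 21.95
ee_pos: [579.2, 355.9, 2.0]
orientation: [2.377, 2.054, -0.0]
ft_force: [0.7, 0.5, -0.1]
width: 13.6
grasp_force: 30.0
```

```bash
python3 go.py 580.5 355.7 240 -8.4 6 461 -103.6 240 -99.9 15
```

```text
t 21.95 cur [579.25 355.89   2.04  -8.33] zt [-0.e+00 -1.e-04 -1.e+00] w 13.6
(6, array([-0.   ,  0.004, -0.793]), 'wz', np.float64(0.002))
(15, array([-0.567,  0.42 , -0.   ]), 'wz', np.float64(0.887))
```

Call:
step_arm([
  [-1, 0, 0, -0.8, 0, 0, 0],
  [-1, 0, 0, -0.8, 0, 0, 0],
  [-1, 0, 0, -0.8, 0, 0, 0],
  [-1, 0, 0, -0.8, 0, 0, 0],
  [-1, 0, 0, -0.8, 0, 0, 0],
  [-1, 0, 0, -0.8, 0, 0, 0],
  [-1, 0, 0, 0, 0, 0, 0],
])

```text
t: 22.82
ee_pos: [580.9, 356.9, 245.9]
orientation: [2.376, 2.053, 0.01]
ft_force: [-0.2, 0.5, -0.9]
width: 13.7
grasp_force: 30.0
```

Call:
step_arm([
  [-1, -0.567, 0.42, 0, 0, 0, 0.887],
  [-1, -0.567, 0.42, 0, 0, 0, 0.887],
  [-1, -0.567, 0.42, 0, 0, 0, 0.887],
  [-1, -0.567, 0.42, 0, 0, 0, 0.887],
  [-1, -0.567, 0.42, 0, 0, 0, 0.887],
  [-1, -0.567, 0.42, 0, 0, 0, 0.887],
  [-1, -0.567, 0.42, 0, 0, 0, 0.887],
  [-1, -0.567, 0.42, 0, 0, 0, 0.887],
  [-1, -0.567, 0.42, 0, 0, 0, 0.887],
  [-1, -0.567, 0.42, 0, 0, 0, 0.887],
  [-1, -0.567, 0.42, 0, 0, 0, 0.887],
  [-1, -0.567, 0.42, 0, 0, 0, 0.887],
  [-1, -0.567, 0.42, 0, 0, 0, 0.887],
  [-1, -0.567, 0.42, 0, 0, 0, 0.887],
  [-1, -0.567, 0.42, 0, 0, 0, 0.887],
  [-1, 0, 0, 0, 0, 0, 0],
  [-1, 0, 0, 0, 0, 0, 0],
  [-1, 0, 0, 0, 0, 0, 0],
])

```text
t: 25.08
ee_pos: [461.1, -103.5, 241.8]
orientation: [-3.13, 0.266, 0.0]
ft_force: [-0.4, 0.1, -0.4]
width: 13.9
grasp_force: 30.0
```

```bash
python3 - <<'E'
from h import *
im=grab('wrist');save(im,'cur3.png');np.save('cur3.npy',im,allow_pickle=True)
E
python3 go.py 461 -103.6 20 -99.9 6
```

```text
t 25.12 cur [ 461.05 -103.5   241.8   -99.73] zt [-2.e-04  1.e-04 -1.e+00] w 14.0
(6, array([-0.   ,  0.   ,  0.739]), 'wz', np.float64(0.004))
```

View pics/cur3.png

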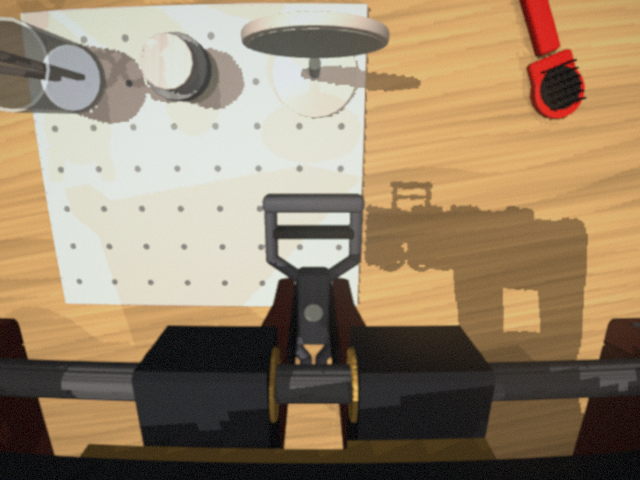

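The held curler is square to the board, with its cross-bar at (313,203) in line with the mirror foot at (313,88). I'll refine from the foot and the board's right edge.

```bash
python3 - <<'E'
from h import *
im=np.load('cur3.npy',allow_pickle=True).item();h=cv2.cvtColor(im['pixels'],cv2.COLOR_RGB2HSV)
m=((h[...,1]<75)&(h[...,2]>110)).astype(np.uint8);m=cv2.morphologyEx(m,cv2.MORPH_CLOSE,np.ones((9,9)))
r=[(399-np.argmax(m[v,:400][::-1]),v) for v in list(range(125,190,3))];P=plane(im,r,8)[:,:2]
k=np.polyfit(P[:,0],P[:,1],1);print('right edge yaw',np.rad2deg(np.arctan(k[0])))
f=[(u,479-np.argmax(m[:330,u][::-1])-150) for u in range(75,250,5)];F=plane(im,f,8)[:,:2];kf=np.polyfit(F[:,1],F[:,0],1);print('front edge yaw',-np.rad2deg(np.arctan(kf[0])))
a=np.deg2rad(-9.91);ex=np.array([np.cos(a),np.sin(a)]);ey=np.array([-np.sin(a),np.cos(a)]);c=np.array([520.3,8.65])
print('right y',np.median((P-c)@ey),'front x',np.median((F-c)@ex))
C=cloud(im).reshape(-1,3);Q=np.c_[(C[:,:2]-c)@ex,(C[:,:2]-c)@ey,C[:,2]]
for z in((10.5,20),(75,165)):
    k=(abs(Q[:,0]-92)<45)&(abs(Q[:,1]+120)<60)&(Q[:,2]>z[0])&(Q[:,2]<z[1]);q=Q[k];print('mirror',k.sum(),np.percentile(q,[1,50,99],axis=0).round(1).tolist(),cv2.minEnclosingCircle(q[:,:2].astype(np.float32)))
k=(C[:,2]>225)&(C[:,2]<270)&(Q[:,0]>-20)&(Q[:,0]<40)&(abs(Q[:,1]+120)<40);q=Q[k]; print('crossbar',k.sum(),np.percentile(q,[1,50,99],axis=0).round(1).tolist())
E
```

```text
right edge yaw -10.429831797849753
front edge yaw -9.962992274156193
right y -170.47975038724752 front x -151.34771256955736
mirror 2595 [[53.6, -158.9, 14.8], [76.8, -120.8, 17.8], [106.4, -82.6, 19.9]] ((78.83140563964844, -109.99513244628906), 55.287147521972656)
mirror 4593 [[92.0, -167.3, 75.7], [95.2, -120.6, 138.3], [102.5, -74.6, 164.6]] ((96.52119445800781, -120.9885482788086), 49.50151824951172)
crossbar 4643 [[-19.5, -140.7, 241.7], [-1.0, -120.3, 249.3], [11.9, -100.1, 251.9]]
```

Call:
step_arm([
  [-1, 0, 0, 0.74, 0, 0, 0],
  [-1, 0, 0, 0.74, 0, 0, 0],
  [-1, 0, 0, 0.74, 0, 0, 0],
  [-1, 0, 0, 0.74, 0, 0, 0],
  [-1, 0, 0, 0.74, 0, 0, 0],
  [-1, 0, 0, 0.74, 0, 0, 0],
  [-1, 0, 0, 0, 0, 0, 0],
  [-1, 0, 0, 0, 0, 0, 0],
  [-1, 0, 0, 0.1, 0, 0, 0],
  [-1, 0, 0, 0, 0, 0, 0],
  [-1, 0, 0, 0, 0, 0, 0],
])

```text
t: 26.5
ee_pos: [460.8, -104.1, 15.7]
orientation: [3.13, -0.269, 0.002]
ft_force: [0.2, 0.5, -1.4]
width: 13.4
grasp_force: 30.0
```

```bash
python3 go.py 461 -103.6 10 -99.9 1
```

```text
t 26.5 cur [ 460.77 -104.1    15.65  -99.81] zt [ 1.e-03 -3.e-04 -1.e+00] w 13.4
(1, array([ 0.003, -0.011,  0.113]), 'wz', np.float64(0.013))
```

Call:
step_arm([
  [-1, 0, 0, 0.05, 0, 0, 0.01],
  [-1, 0, 0, 0.04, 0, 0, 0],
  [-1, 0, 0, 0, 0, 0, 0],
  [-1, 0, 0, 0, 0, 0, 0],
])

```text
t: 27.0
ee_pos: [460.4, -104.0, 10.5]
orientation: [-3.13, 0.271, 0.0]
ft_force: [-0.6, -0.2, -0.4]
width: 13.5
grasp_force: 30.0
```

Call:
step_arm([
  [-1, 0, 0, 0.02, 0, 0, 0],
  [-1, 0, 0, 0, 0, 0, 0],
  [-1, 0, 0, 0, 0, 0, 0],
])

```text
t: 27.38
ee_pos: [460.5, -104.0, 10.0]
orientation: [3.13, -0.271, 0.0]
ft_force: [-1.6, -0.0, 5.9]
width: 13.6
grasp_force: 30.0
```

Call:
step_arm([
  [0, 0, 0, 0, 0, 0, 0],
  [0.3, 0, 0, 0, 0, 0, 0],
  [0.3, 0, 0, 0, 0, 0, 0],
  [0.3, 0, 0, 0, 0, 0, 0],
  [0.3, 0, 0, -0.3, 0, 0, 0],
  [1, 0, 0, -0.7, 0, 0, 0],
  [1, 0, 0, -0.9, 0, 0, 0],
  [1, 0, 0, -0.9, 0, 0, 0],
  [1, 0, 0, -0.9, 0, 0, 0],
  [1, 0, 0, -0.9, 0, 0, 0],
  [1, 0, 0, 0, 0, 0, 0],
  [1, 0, 0, 0, 0, 0, 0],
])

```text
t: 28.88
ee_pos: [459.8, -103.8, 239.7]
orientation: [3.13, -0.271, 0.0]
ft_force: [-0.0, 0.2, 0.0]
width: 88.3
grasp_force: 0.0
```

```bash
python3 - <<'E'
from h import *
im=grab('wrist');save(im,'cur4.png');np.save('cur4.npy',im,allow_pickle=True)
E
python3 go.py 583 -352 240 -75 9
```

```text
t 28.93 cur [ 459.5  -103.73  238.93  -99.88] zt [-1.4e-03  4.0e-04 -1.0e+00] w 87.9
(9, array([ 0.265,  0.562, -0.002]), 'wz', np.float64(-0.402))
```

View pics/cur4.png

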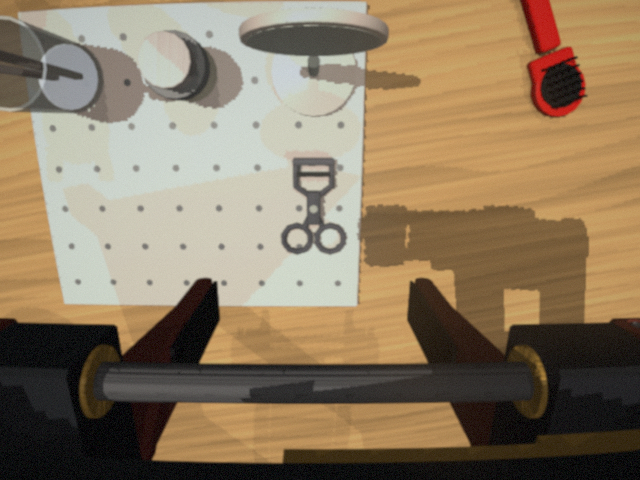

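The curler lies square on the board, with its cross-bar at (314,162) and rings at (314,238), in line with the mirror foot at (313,88). Next is the brush.

Call:
step_arm([
  [1, 0.265, 0.562, 0, 0, 0, -0.402],
  [1, 0.265, 0.562, 0, 0, 0, -0.402],
  [1, 0.265, 0.562, 0, 0, 0, -0.402],
  [1, 0.265, 0.562, 0, 0, 0, -0.402],
  [1, 0.265, 0.562, 0, 0, 0, -0.402],
  [1, 0.265, 0.562, 0, 0, 0, -0.402],
  [1, 0.265, 0.562, 0.4, 0, 0, -0.402],
  [1, 0.265, 0.562, 0.5, 0, 0, -0.402],
  [1, 0.265, 0.562, 0.5, 0, 0, -0.402],
  [1, 0, 0, 0, 0, 0, 0],
  [1, 0, 0, 0, 0, 0, 0],
])

```text
t: 30.3
ee_pos: [583.0, -351.6, 168.6]
orientation: [-3.113, -0.409, 0.003]
ft_force: [0.4, 0.1, 1.1]
width: 87.8
grasp_force: 0.0
```

```bash
python3 - <<'E'
from h import *
im=grab('wrist');save(im,'br.png');np.save('br.npy',im,allow_pickle=True);h=cv2.cvtColor(im['pixels'],cv2.COLOR_RGB2HSV)
red=((h[...,1]>150)&((h[...,0]<8)|(h[...,0]>172))).astype(np.uint8)
n,l,st,ce=cv2.connectedComponentsWithStats(red)
for i in range(1,n):
    if st[i,4]<200: continue
    v,u=np.nonzero(l==i);P=plane(im,np.c_[u,v],14)[:,:2].astype(np.float32);print(st[i],cv2.minAreaRect(P))
E
python3 go.py 583 -352 20 -75 5
```

```text
[234   0  71  17 796] ((736.2723388671875, -276.3581848144531), (11.313371658325195, 52.5167121887207), 14.297585487365723)
[ 305  134   28  100 2549] ((616.552001953125, -346.6087646484375), (82.29378509521484, 21.281082153320312), 13.453771591186523)
[ 286  235   59   68 1802] ((544.4545288085938, -363.41668701171875), (62.515541076660156, 51.3701171875), 14.921521186828613)
[129 337  32  25 209] ((421.1083068847656, -225.22909545898438), (23.046504974365234, 34.14875793457031), 37.60174560546875)
[134 403  36  39 405] ((341.1055603027344, -242.1887969970703), (29.709949493408203, 53.58871078491211), 76.72760009765625)
t 30.35 cur [ 583.29 -351.61  169.6   -75.02] zt [-9.e-04  7.e-04 -1.e+00] w 87.7
(5, array([-0.002,  0.001,  0.598]), 'wz', np.float64(0.0))
```

View pics/br.png

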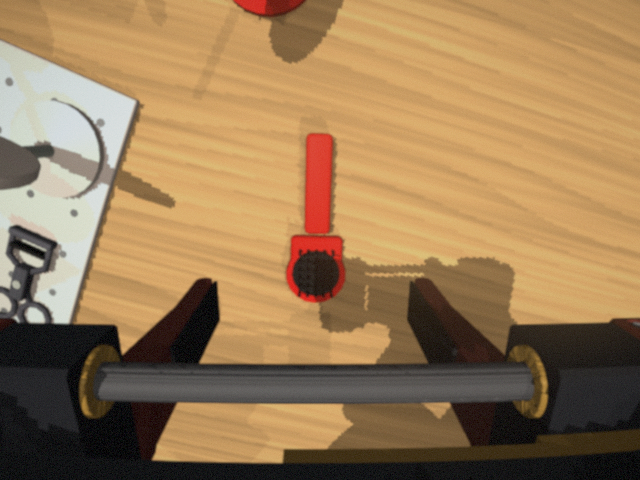

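Brush: handle from (319,134) to (318,232), head at (316,272). The handle axis is at 13.4° and the origin at about (584.5,-354.3). I'll grip 8 mm up the handle from the origin.

```bash
python3 go.py 592.3 -352.4 4 -76.6 5
```

```text
t 30.35 cur [ 583.29 -351.61  169.6   -75.02] zt [-9.e-04  7.e-04 -1.e+00] w 87.7
(5, array([0.034, 0.012, 0.662]), 'wz', np.float64(0.046))
```

Call:
step_arm([
  [1, 0.034, 0.012, 0.66, 0, 0, 0.046],
  [1, 0.034, 0.012, 0.66, 0, 0, 0.046],
  [1, 0.034, 0.012, 0.66, 0, 0, 0.046],
  [1, 0.034, 0.012, 0.66, 0, 0, 0.046],
  [1, 0.034, 0.012, 0.63, 0, 0, 0.046],
  [1, 0, 0, 0, 0, 0, 0],
  [1, 0, 0, 0, 0, 0, 0],
  [-1, 0, 0, 0, 0, 0, 0],
  [-1, 0, 0, 0, 0, 0, 0],
  [-1, 0, 0, 0, 0, 0, 0],
  [-1, 0, 0, 0, 0, 0, 0],
  [-1, 0, 0, 0, 0, 0, 0],
  [-1, 0, 0, 0, 0, 0, 0],
  [-1, 0, 0, 0, 0, 0, 0],
  [-1, 0, 0, 0, 0, 0, 0],
  [-1, 0, 0, 0, 0, 0, 0],
])

```text
t: 32.35
ee_pos: [592.8, -353.2, 6.0]
orientation: [-3.12, -0.367, 0.0]
ft_force: [-0.4, 0.5, -1.4]
width: 21.7
grasp_force: 30.0
```

```bash
python3 go.py 592.3 -352.4 4 -76.6 1
```

```text
t 32.35 cur [ 592.78 -353.21    5.97  -76.58] zt [-1.e-04  1.e-04 -1.e+00] w 21.7
(1, array([-0.006, -0.018,  0.039]), 'wz', np.float64(0.0))
```

```bash
python3 go.py 592.8 -353.2 256 -76.6 6 495.5 134 256 -99.9 12
```

```text
t 32.35 cur [ 592.78 -353.21    5.97  -76.58] zt [-1.e-04  1.e-04 -1.e+00] w 21.7
(6, array([ 0.   , -0.   , -0.833]), 'wz', np.float64(0.0))
(12, array([-0.124, -0.824, -0.   ]), 'wz', np.float64(0.282))
```

Call:
step_arm([
  [-1, 0, 0, -0.83, 0, 0, 0],
  [-1, 0, 0, -0.83, 0, 0, 0],
  [-1, 0, 0, -0.83, 0, 0, 0],
  [-1, 0, 0, -0.83, 0, 0, 0],
  [-1, 0, 0, -0.83, 0, 0, 0],
  [-1, 0, 0, -0.83, 0, 0, 0],
  [-1, 0, 0, 0, 0, 0, 0],
  [-1, 0, 0, 0, 0, 0, 0],
])

```text
t: 33.35
ee_pos: [592.2, -352.8, 253.8]
orientation: [-3.119, -0.367, 0.002]
ft_force: [-0.1, 0.2, -1.1]
width: 21.8
grasp_force: 30.0
```

Call:
step_arm([
  [-1, -0.124, -0.824, 0, 0, 0, 0.282],
  [-1, -0.124, -0.824, 0, 0, 0, 0.282],
  [-1, -0.124, -0.824, 0, 0, 0, 0.282],
  [-1, -0.124, -0.824, 0, 0, 0, 0.282],
  [-1, -0.124, -0.824, 0, 0, 0, 0.282],
  [-1, -0.124, -0.824, 0, 0, 0, 0.282],
  [-1, -0.124, -0.824, 0, 0, 0, 0.282],
  [-1, -0.124, -0.824, 0, 0, 0, 0.282],
  [-1, -0.124, -0.824, 0, 0, 0, 0.282],
  [-1, -0.124, -0.824, 0, 0, 0, 0.282],
  [-1, -0.124, -0.824, 0, 0, 0, 0.282],
  [-1, -0.124, -0.824, 0, 0, 0, 0.282],
  [-1, 0, 0, 0, 0, 0, 0],
  [-1, 0, 0, 0, 0, 0, 0],
  [-1, 0, 0, 0, 0, 0, 0],
  [-1, 0, 0, 0, 0, 0, 0],
])

```text
t: 35.35
ee_pos: [495.4, 132.8, 254.9]
orientation: [3.13, -0.272, -0.0]
ft_force: [-0.5, 0.5, -1.7]
width: 21.6
grasp_force: 30.0
```

```bash
python3 - <<'E'
from h import *
im=grab('wrist');save(im,'br2.png');h=cv2.cvtColor(im['pixels'],cv2.COLOR_RGB2HSV)
a=np.deg2rad(-9.91);ex=np.array([np.cos(a),np.sin(a)]);ey=np.array([-np.sin(a),np.cos(a)]);c=np.array([520.3,8.65])
C=cloud(im).reshape(-1,3);Q=np.c_[(C[:,:2]-c)@ex,(C[:,:2]-c)@ey,C[:,2]]
k=(abs(Q[:,0]-90)<50)&(abs(Q[:,1]-120)<45)&(Q[:,2]>92)&(Q[:,2]<102);print('cup',k.sum(),[np.round(x,1) for x in cv2.minEnclosingCircle(Q[k][:,:2].astype(np.float32))])
hh=h.reshape(-1,3);k=(Q[:,2]>255)&(Q[:,2]<275)&(hh[:,1]>150)&(abs(Q[:,1]-120)<25)&(Q[:,0]>-35);P=Q[k][:,:2].astype(np.float32);print('handle',cv2.minAreaRect(P),P.min(0),P.max(0))
E
python3 go.py 495.5 134 20 -99.9 6
```

```text
cup 1095 [array([ 91.8, 119.2]), np.float64(36.1)]
handle ((-7.439275741577148, 120.87947082519531), (55.0794792175293, 33.32783126831055), 0.06842448562383652) [-34.98895 104.18413] [ 20.09659 137.51198]
t 35.4 cur [495.51 132.9  255.02 -99.92] zt [-1.e-04 -1.e-04 -1.e+00] w 21.7
(6, array([-0.001, -0.004,  0.783]), 'wz', np.float64(0.0))
```

View pics/br2.png

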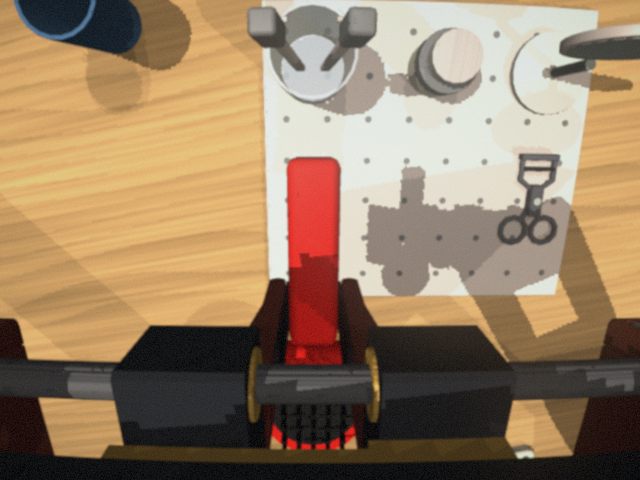

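The brush handle at (314,160–345) points at the cup at (314,70). Lower it.

Call:
step_arm([
  [-1, 0, -0.015, 0.77, 0, 0, 0],
  [-1, 0, 0, 0.77, 0, 0, 0],
  [-1, 0, 0, 0.77, 0, 0, 0],
  [-1, 0, 0, 0.77, 0, 0, 0],
  [-1, 0, 0, 0.77, 0, 0, 0],
  [-1, 0, 0, 0.75, 0, 0, 0],
  [-1, 0, 0, 0, 0, 0, 0],
  [-1, 0, 0, 0, 0, 0, 0],
  [-1, 0, 0, 0, 0, 0, 0],
  [-1, 0, 0, 0, 0, 0, 0],
])

```text
t: 36.65
ee_pos: [496.5, 134.6, 26.4]
orientation: [-3.129, 0.27, -0.004]
ft_force: [0.1, -1.0, -1.9]
width: 21.9
grasp_force: 30.0
```

Call:
step_arm([
  [-1, 0, 0, 0.1, 0, 0, 0],
  [-1, 0, 0, 0.08, 0, 0, 0],
  [-1, 0, 0, 0.04, 0, 0, 0],
  [-1, 0, 0, 0, 0, 0, 0],
  [-1, 0, 0, 0, 0, 0, 0],
  [-1, 0, 0, 0, 0, 0, 0],
])

```text
t: 37.4
ee_pos: [495.6, 134.4, 14.0]
orientation: [3.13, -0.27, -0.0]
ft_force: [-0.0, 0.5, -0.7]
width: 21.7
grasp_force: 30.0
```

Call:
step_arm([
  [-1, 0, 0, 0.015, 0, 0, 0],
  [-1, 0, 0, 0, 0, 0, 0],
  [-1, 0, 0, 0, 0, 0, 0],
])

```text
t: 37.78
ee_pos: [495.6, 134.4, 13.9]
orientation: [-3.13, 0.27, -0.0]
ft_force: [-2.1, -1.4, 7.2]
width: 21.9
grasp_force: 30.0
```

Contact. Release and rise.

Call:
step_arm([
  [0, 0, 0, 0, 0, 0, 0],
  [0.4, 0, 0, 0, 0, 0, 0],
  [0.4, 0, 0, 0, 0, 0, 0],
  [0.4, 0, 0, 0, 0, 0, 0],
  [0.4, 0, 0, -0.3, 0, 0, 0],
  [0.4, 0, 0, -0.7, 0, 0, 0],
  [0.4, 0, 0, -0.9, 0, 0, 0],
  [0.4, 0, 0, -0.9, 0, 0, 0],
  [0.4, 0, 0, -0.9, 0, 0, 0],
  [0.4, 0, 0, -0.9, 0, 0, 0],
  [0.4, -0.9, 0.5, -0.5, 0, 0, 0],
  [0.4, -0.9, 0.5, 0, 0, 0, 0],
  [0.4, 0, 0, 0, 0, 0, 0],
  [0.4, 0, 0, 0, 0, 0, 0],
  [0.4, 0, 0, 0, 0, 0, 0],
])

```text
t: 39.65
ee_pos: [399.5, 100.9, 268.6]
orientation: [-3.13, 0.27, -0.001]
ft_force: [-0.0, 0.2, -0.1]
width: 61.6
grasp_force: 0.0
```

```bash
python3 - <<'E'
from h import *
im=grab('wrist');save(im,'fin.png')
a=np.deg2rad(-9.91);ex=np.array([np.cos(a),np.sin(a)]);ey=np.array([-np.sin(a),np.cos(a)]);c=np.array([520.3,8.65])
h=cv2.cvtColor(im['pixels'],cv2.COLOR_RGB2HSV)
red=((h[...,1]>150)&((h[...,0]<8)|(h[...,0]>172))).astype(np.uint8);n,l,st,ce=cv2.connectedComponentsWithStats(red)
for i in range(1,n):
    v,u=np.nonzero(l==i);P=plane(im,np.c_[u,v],22)[:,:2]-c;B=np.c_[P@ex,P@ey]
    if st[i,4]>200 and abs(np.median(B[:,1])-120)<20: print('red',st[i],B.min(0),B.max(0),cv2.minAreaRect(B.astype(np.float32)))
C=cloud(im).reshape(-1,3);Q=np.c_[(C[:,:2]-c)@ex,(C[:,:2]-c)@ey,C[:,2]]
for n,z0,z1,y in(('cup',92,102,120),('jar',54,62,0),('tin',73,83,0)):
    k=(abs(Q[:,0]-90)<50)&(abs(Q[:,1]-y)<45)&(Q[:,2]>z0)&(Q[:,2]<z1)
    if k.any():print(n,k.sum(),[np.round(x,1) for x in cv2.minEnclosingCircle(Q[k][:,:2].astype(np.float32))])
k=(abs(Q[:,0]-92)<45)&(abs(Q[:,1]+120)<60)&(Q[:,2]>100)&(Q[:,2]<165);print('mirror',np.percentile(Q[k],[1,50,99],axis=0).round(1).tolist())
im=grab('top');save(im,'topf.png')
E
```

```text
red [ 254   53   22   84 1650] [-61.85035379 109.54480205] [ 18.67307928 129.782442  ] ((-21.589088439941406, 119.6735610961914), (20.206451416015625, 80.51274108886719), 89.95641326904297)
red [ 244  142   48   57 1128] [-126.69306962   94.04673893] [-67.8075672  144.33288216] ((-97.29022979736328, 119.17068481445312), (50.24394607543945, 58.81055450439453), 89.77044677734375)Traceback (most recent call last):
  File "<stdin>", line 13, in <module>
    return _quantile_unchecked(
        a, q, axis, out, overwrite_input, method, keepdims, weights)
    return _ureduce(a,
                    func=_quantile_ureduce_func,
    ...<5 lines>...
                    overwrite_input=overwrite_input,
                    method=method)
    r = func(a, **kwargs)
    result = _quantile(arr,
                       quantiles=q,
    ...<2 lines>...
                       out=out,
                       weights=wgt)
    slices_having_nans = np.isnan(arr[-1, ...])
                                  ~~~^^^^^^^^^
IndexError: index -1 is out of bounds for axis 0 with size 0
```

View pics/fin.png

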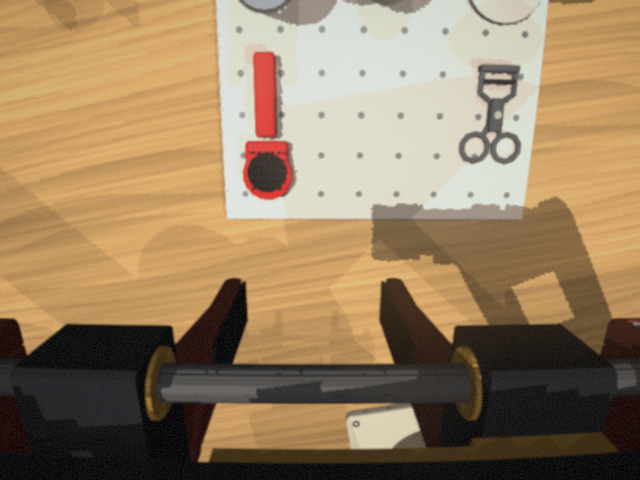

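The brush is square at board y≈119.5, with handle at (265,95) and head at (268,170). The curler is at (496,115). Last check from above.

```bash
python3 -c "
from h import *
save(grab('top'),'topf.png',(120,90,520,390),2)"
```

```text
(no output)
```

View pics/topf.png

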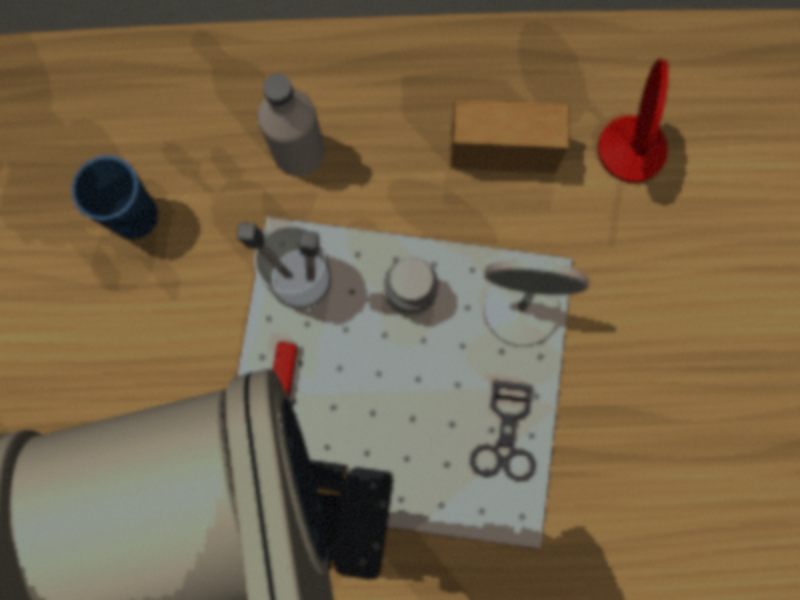

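Everything is in place: jar and tin at (410,280) between cup and mirror, curler at (505,430), brush partly behind the arm, and the bystanders not moved. Handing in.

```bash
python3 -c "
from h import *
print(ctrl.close_job())"
```

```text
the job is handed in; nothing more can be done
None
```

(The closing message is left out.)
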